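Spring the hanging bar into the drying stand

TASK

Put the loose sprung hanging bar back in the drying stand: squeeze its sprung pin in so that the bar passes between the two white end plates, and let it spring out so that both its pins sit fully home in the plates' sockets, either way round. The sockets' exact heights have to be felt for: handle it gently, never press the bar on the stand with more than 30 N, and leave the other things on the counter where they are.

Things in the scene. Friction and masses are not known exactly. Their poses are not given: they have to be found in the camera images.
- bar: Loose stainless hanging bar, lying. Barrel: square tube 168 mm long, 20 x 20 mm section. Origin at the barrel's centre on its axis, 10 mm above the counter as it lies; x along the bar towards the sprung pin. Pins: 9 mm round, on the axis, hemispherical ends; a short fixed stub at -x, a longer sprung pin at +x. 216 mm long overall, about 170 g.
- plunger_tip (a point): Very tip of the long sprung pin at the bar's +x end; it stands 36 mm out of the barrel, 120 mm from the bar's origin, when fully out.
- stub_tip (a point): Very tip of the short fixed stub pin at the bar's -x end; it stands 12 mm out of the barrel, 96 mm from the bar's origin.
- plunger (a joint): How far the sprung pin is pushed into the barrel, in m: 0 fully out, 0.024 at its hard stop. Its spring takes 3 N to start and 0.25 N more for each mm (9 N at the stop). About 0.006 when the bar is seated.
- stand: Drying stand fixed to the counter: steel tray 120 (x) by 250 mm (y), 8 mm thick, edges along y 16 mm high; at each y end an upright with a white end plate on its inner side. Origin under the tray's centre, z up, y from plate to plate. The plates' flat inner faces are at y = +97 and -97 mm. Plates are 56 mm wide, 14 mm thick, from 32 mm below to 12 mm above their socket's centre.
- stand_mid (a point): Midway between the plates, 120 mm above the stand's origin, axes as the stand's: nominal socket height. Each plate has one socket at x = 0: a blind square hole 13 x 13 mm, 8 mm deep, open inwards. Each plate is clamped at its own height, so that its socket's centre lies up to 10 mm above or below nominal, differently left and right; this is not measured. Seated, the bar spans 210 mm.
- teacup: Small white teacup standing on the stand's tray, 64 mm across, 55 mm high; bystander. Origin under its centre.
- bowl: White ceramic rice bowl, 116 mm across, 60 mm high; bystander. Origin under its centre.
- measure: Clear plastic measuring cup with a handle at its +y side, 80 mm across, 85 mm high; bystander. Origin under its centre.
- bento: Yellow bento box with a side latch, 114 x 174 mm, 59 mm high; bystander. Origin under its centre.
- chopsticks: Pair of steel chopsticks on a small ceramic rest, 230 mm long along its x, about 15 mm high; bystander.
- soy: Small closed sauce bottle, 54 mm across, 160 mm high, standing; bystander. Origin under its centre.
- spoon: Steel spoon lying on the counter, along its x; bystander.
Things that resemble listed ones, but are neither listed nor needed, are in the scene too. There is more than one size of the bar; the one meant has the size given above.

How it is judged (in metres and radians):
On the way:
1. the bar is at the stand with its sprung pin squeezed in by more than 11 mm (value of joint plunger above 0.011 m and distance between bar and stand_mid below 0.06 m), for 0.1 s.
At the end, for the whole second after the job is handed in: Each of the bar's two pins is in a different end plate's socket, its tip at least 5 mm past the plate's inner face (of 8 mm), within 12 mm of the stand's mid plane and 18 mm of the nominal socket height; the sprung pin is held in by more than 3 mm, and the bar is at rest (((y of plunger_tip in the frame of stand_mid above 0.102 m and y of stub_tip in the frame of stand_mid below -0.102 m) or (y of stub_tip in the frame of stand_mid above 0.102 m and y of plunger_tip in the frame of stand_mid below -0.102 m)) and x of plunger_tip in the frame of stand_mid between -0.012 and 0.012 m and z of plunger_tip in the frame of stand_mid between -0.018 and 0.018 m and x of stub_tip in the frame of stand_mid between -0.012 and 0.012 m and z of stub_tip in the frame of stand_mid between -0.018 and 0.018 m and value of joint plunger above 0.003 m and linear speed of bar below 0.02 m/s); the robot touches nothing.
It fails at once if the bar is pressed on the stand with more than 30 N (contact force between bar and stand above 30 N).
It fails at once if a bystander is shifted by more than 25 mm (distance of any of teacup, bowl, measure, bento, chopsticks, soy, spoon from where it was at the start of the episode above 0.025 m).
It also fails if it takes over 64 s, if anything falls off the work surface, if the arm or the gripper's body presses on something with over 40 N, if the wrist force passes 120 N, or if a joint passes its speed limit or range.

ROBOT

A 6-joint arm with a two-finger parallel gripper is mounted at the origin on the work surface. World frame = base frame: x ahead of the robot, y to its left, z up, the work surface at z = 0. Lengths are in m, angles in degrees, forces in N, time in s.
With the tool pointing down it reaches from about 0.3 to 0.875 m from the base axis. Payload 4.2 kg.
Tool frame: the origin (TCP) lies on the front face of the gripper's body, between the roots of the fingers; the fingertips stand 73 mm ahead of it and the grasp point (between the pads) lies 54 mm ahead of it (env.tcp_to_grasp is the distance from the TCP to the grasp point, in m); x points along the fingers, y is the direction in which the jaws open and shut, and the axes are right-handed (so a half turn about x gives the same grasp; the last joint's range is limited). The gripper opens to 85 mm and grips with 20 to 120 N. Pads are 22 mm wide; open, the fingers measure 114 mm over their backs; the gripper's body (76 mm by 85 mm) begins 54 mm behind the grasp point. The pads swing forward as they close: fully open they stand 13 mm farther back than shut.
Start: joints at [-67.437, 18.312, 89.639, -0, 72.044, -1.146], TCP at [0.231, -0.526, 0.304] pointing down, gripper open.
Joint ranges: [-177.97, 177.97], [-48.28, 115.42], [12.27, 149.76], [-77.06, 257.06], [2.81, 150.46], [-146.56, 146.56]. Speed limits (degrees/s): [147.25, 147.25, 180, 180, 180, 180].

INTERFACE

Orientations are given as [roll, pitch, yaw] about the fixed x, y, z axes, in that order (R = Rz(yaw) Ry(pitch) Rx(roll)).
In Python, from bench import sensors, vision, job_done, nets, env gives the robot as it stands.
- The arm moves only by the shell command python3 -m inch 'ROWS' [FORCE]. ROWS is JSON, a list that holds one entry, the list of rows, each a list of 5 numbers: the shift along the tool's x, y, z in mm, then the turn about the tool's x in rad, then the opening in per cent of the stroke, from 0 (shut) to 100 (fully open). In form: [[[tx, ty, tz, roll, grip], ...]]. A call has 1 to 12 rows; each row is the pose to reach, as a shift and turn from the pose measured when the call began, along the tool's axes at that moment; what a row does not reach only later rows make up. A row lasts 1/12 s, in which the tool goes at most 41.7 mm and 7.16 degrees, less where a joint would pass 70% of its speed; a pose out of reach is approached as far as the arm can. A call with a gripper value outside its range is refused whole. The fingers move at their own pace and stop on an object; FORCE is the grip in N (left out, the last holds). Time passes only in rows, so rows that repeat a pose let the fingers close. It gives the time, the measured TCP pose, the force and the opening at its end, in the units of the state.
- sensors.state(): the state, without advancing time (a new reading comes with each control period).
- vision.snapshot(name): name is "scene" or "side" or "wrist"; returns a dict with "frame" (384x512x3 uint8, red, green, blue), "fx", "fy", "cx", "cy" (pixels), "position" and "rotation" of the camera in the world. Camera axes: x right, y down, z forward; pixel columns grow to the right and rows downward; lengths in m; the calibration is good to about 2 mm. A picture is of the moment at which its call begins. There is no depth.
- job_done(): hands the job in, once; it reports no verdict.
Trained networks look in the newest picture that a camera, given by its name, has taken for a name from the list of things; names that differ only in an ending like _2 or _b are one class to them, and where a whole thing is asked for, a point or a joint stands for the part that bears it (a point fixed in the world has none). Each returns a list of dicts, best first, with "confidence" (0 to 1); they miss things now and then, are a little off and sometimes report something else, mostly with a low value. They report only what shows in the picture. A call takes as long as a camera call. They do not tell look-alikes from the thing itself.
- nets.look_for(camera, thing): "position" ([x, y, z] in m, in the coordinates of the camera as it stood for that picture, good to about 4 mm: the middle of the surface that is visible of it).
The state is a dict: "t": time; "joint_pos": joint angles; "joint_vel": joint speeds; "joint_efforts": joint torques, N m; "position": TCP position; "tcp_rot": TCP orientation; "force": force on the tool from outside, world axes, zero at the start; "ft_torque": the same for the moment, N m; "grip_width": opening from 0.0 (shut) to 1.0 (fully open).
Only numpy, scipy, OpenCV 4.12 (cv2) and the standard library are available. Lean on these libraries where they do the work, as an engineer would, in place of code of your own. Each camera call takes 0.05 s, during which the arm holds its last target. There are 200 camera calls.

## Working session

There is one attempt and no reset: what is moved stays moved. The work goes in short steps, Python scripts to look and compute and a shell command to move; the robot and the scene stay as the last step left them, time stands still between calls to the robot, and variables do not carry over. Pictures are saved under pics/ and viewed, about 8 in all and at most 12, crops included, and the job is handed in when it is done.

```bash
ls; mkdir -p pics
cat > h.py <<'E'
import numpy as np, cv2
from bench import sensors, vision, job_done, nets, env
def snap(n, f=None):
    s=vision.snapshot(n)
    if f: cv2.imwrite('pics/'+f, cv2.cvtColor(s['frame'],cv2.COLOR_RGB2BGR))
    return s
def world(s,p): return np.array(s['position'])+np.array(s['rotation'])@np.array(p)
def pix(s,P):
    c=np.array(s['rotation']).T@(np.array(P)-np.array(s['position'])); return s['fx']*c[0]/c[2]+s['cx'], s['fy']*c[1]/c[2]+s['cy']
def onplane(s,u,v,z):
    d=np.array(s['rotation'])@np.array([(u-s['cx'])/s['fx'],(v-s['cy'])/s['fy'],1]); p=np.array(s['position']); return p+d*(z-p[2])/d[2]
E
python3 - <<'E'
from h import *
import numpy as np
np.set_printoptions(precision=3,suppress=True)
print(sensors.state())
for n in ['scene','side']:
    s=snap(n,n+'0.png'); print(n,s['position'],s['rotation'],s['fx'])
    for t in ['bar','plunger_tip','stub_tip','stand','teacup','soy','bowl','measure','bento','chopsticks','spoon']:
        for r in nets.look_for(n,t)[:5]:
            w=world(s,r['position']); print(t,round(r['confidence'],2),w,np.round(pix(s,w)))
a=cv2.imread('pics/scene0.png');b=cv2.imread('pics/side0.png')
E
```

```text
pics
{'t': 0.0, 'joint_pos': array([-67.437,  18.352,  89.707,  -0.   ,  72.043,  -1.145]), 'joint_vel': array([ 0.063,  0.007, -0.043,  0.024,  0.025,  0.087]), 'joint_efforts': array([ -0.   , -41.552, -23.416,  -0.   ,   0.008,  -0.   ]), 'position': array([ 0.231, -0.526,  0.303]), 'tcp_rot': array([-91.027,  89.897, 112.681]), 'force': array([ 0.149,  0.298, -1.005]), 'ft_torque': array([-0.027, -0.011, -0.004]), 'grip_width': 0.99950949433603}
scene [ 1.067 -0.525  1.233] [-144.742    0.095   43.379] 461.14775180737047Traceback (most recent call last):
  File "<stdin>", line 9, in <module>
  File "h.py", line 9, in pix
    c=np.array(s['rotation']).T@(np.array(P)-np.array(s['position'])); return s['fx']*c[0]/c[2]+s['cx'], s['fy']*c[1]/c[2]+s['cy']
                                                                                      ~^^^
IndexError: invalid index to scalar variable.
```

Rotation is roll-pitch-yaw in degrees; fix the helper.

```bash
cat > h.py <<'E'
import numpy as np, cv2
from scipy.spatial.transform import Rotation as Ro
from bench import sensors, vision, job_done, nets, env
np.set_printoptions(precision=4,suppress=True)
def snap(n, f=None):
    s=vision.snapshot(n); s['R']=Ro.from_euler('xyz',s['rotation'],degrees=True).as_matrix(); s['p']=np.array(s['position'])
    if f: cv2.imwrite('pics/'+f, cv2.cvtColor(s['frame'],cv2.COLOR_RGB2BGR))
    return s
def world(s,p): return s['p']+s['R']@np.array(p)
def pix(s,P):
    c=s['R'].T@(np.array(P)-s['p']); return s['fx']*c[0]/c[2]+s['cx'], s['fy']*c[1]/c[2]+s['cy']
def onplane(s,u,v,z):
    d=s['R']@np.array([(u-s['cx'])/s['fx'],(v-s['cy'])/s['fy'],1]); return s['p']+d*(z-s['p'][2])/d[2]
def find(n,s,t,k=5):
    for r in nets.look_for(n,t)[:k]:
        w=world(s,r['position']); print(t,round(r['confidence'],2),w,np.round(pix(s,w)))
def tool():
    st=sensors.state(); return np.array(st['position']), Ro.from_euler('xyz',st['tcp_rot'],degrees=True).as_matrix(), st
E
python3 - <<'E'
from h import *
for n in ['scene','side']:
    s=snap(n,n+'0.png'); print(n,s['position'],s['rotation'],s['fx'])
    for t in ['bar','plunger_tip','stub_tip','stand','teacup','soy','bowl','measure','bento','chopsticks','spoon']: find(n,s,t)
print(tool()[1])
E
```

```text
scene [ 1.0672 -0.5247  1.2326] [-144.7415    0.0949   43.379 ] 461.14775180737047
bar 0.96 [ 0.461  -0.2857  0.0157] [158. 262.]
bar 0.74 [0.2449 0.2492 0.0249] [235. 123.]
bar 0.63 [ 0.26   -0.2716  0.0282] [118. 216.]
bar 0.63 [0.3983 0.0169 0.052 ] [217. 181.]
stub_tip 0.83 [ 0.2539 -0.2719  0.027 ] [117. 216.]
stub_tip 0.82 [0.246  0.2495 0.0273] [235. 123.]
stub_tip 0.55 [ 0.461  -0.2844  0.0165] [158. 262.]
stand 0.64 [0.5563 0.2051 0.0089] [293. 182.]
stand 0.53 [0.7605 0.1815 0.0563] [341. 215.]
teacup 0.62 [0.5397 0.2089 0.045 ] [291. 172.]
soy 0.98 [0.4866 0.4351 0.0843] [323. 118.]
bowl 0.96 [ 0.7208 -0.0392  0.0286] [282. 260.]
measure 0.89 [0.3963 0.0173 0.0519] [217. 181.]
bento 0.88 [0.7619 0.183  0.0591] [342. 215.]
chopsticks 0.6 [ 0.6927 -0.3288  0.0108] [202. 328.]
chopsticks 0.19 [ 0.4582 -0.2841  0.0199] [157. 261.]
spoon 0.71 [0.6462 0.4371 0.0134] [358. 156.]
side [0.3757 0.9471 0.8334] [-128.7872   -0.2018 -170.8143] 381.78790429071637
bar 0.67 [0.2558 0.2704 0.0251] [334. 275.]
bar 0.66 [ 0.4607 -0.2618  0.0211] [278. 158.]
stub_tip 0.97 [0.2529 0.2769 0.0269] [335. 277.]
stub_tip 0.7 [0.5345 0.2594 0.005 ] [232. 264.]
stub_tip 0.58 [ 0.2548 -0.2563  0.0227] [333. 164.]
stub_tip 0.52 [ 0.4581 -0.2657  0.0181] [278. 158.]
stand 0.71 [0.5364 0.256  0.0089] [231. 262.]
teacup 0.86 [0.5399 0.1875 0.0474] [235. 235.]
soy 0.85 [0.4762 0.4688 0.0905] [238. 314.]
soy 0.43 [0.3909 0.0353 0.0557] [291. 204.]
bowl 0.58 [ 0.7371 -0.0729  0.0386] [193. 177.]
bowl 0.25 [0.6171 0.4702 0.0149] [180. 324.]
measure 0.97 [0.3938 0.0331 0.0596] [290. 202.]
bento 0.63 [0.7522 0.2266 0.0628] [158. 232.]
chopsticks 0.58 [ 0.6935 -0.2842  0.006 ] [219. 153.]
spoon 0.57 [0.6162 0.4645 0.0131] [182. 323.]
[[ 0.      0.4021 -0.9156]
 [-0.     -0.9156 -0.4021]
 [-1.      0.0001 -0.    ]]
```

View pics/scene0.png

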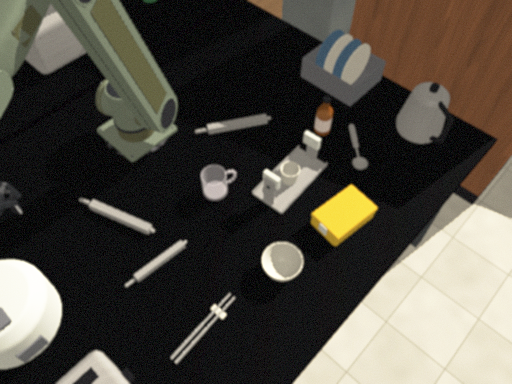

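View pics/side0.png

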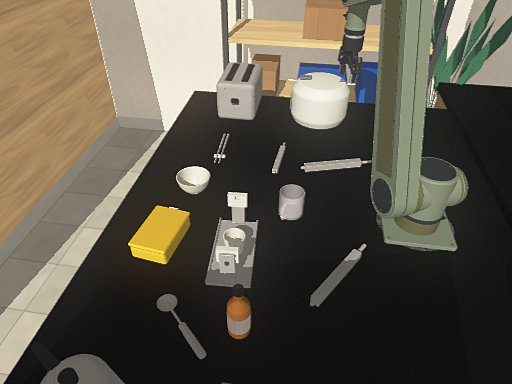

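Three bar candidates in scene: A (235,123), B (118,216), C (158,262). I'll make one close crop of all three for measurement.

Run:
```python
from h import *
s=snap('scene'); g=cv2.cvtColor(s['frame'],cv2.COLOR_RGB2BGR)
out=[]
for n,(u,v) in dict(A=(235,123),B=(118,216),C=(158,262)).items():
    r=cv2.cvtColor(g[v-35:v+35,u-45:u+45],cv2.COLOR_BGR2GRAY)
    c=cv2.resize(g[v-35:v+35,u-45:u+45],None,fx=4.4,fy=4.4,interpolation=cv2.INTER_CUBIC)
    out.append(c)
    m=(r>60).astype(np.uint8); k,l,st,ce=cv2.connectedComponentsWithStats(m)
    i=1+np.argmax(st[1:,4]); ys,xs=np.where(l==i)
    P=np.array([onplane(s,x+u-45,y+v-35,.012)[:2] for x,y in zip(xs,ys)])
    c0=P.mean(0); U,S,V=np.linalg.svd(P-c0,full_matrices=False); t=(P-c0)@V[0]; q=(P-c0)@V[1]
    print(n,st[i],c0,V[0],'len',np.ptp(t),t.min(),t.max())
    for a in np.arange(t.min(),t.max(),.008):
        w=q[(t>=a)&(t<a+.008)]; print(round(a*1000),len(w),round(np.ptp(w)*1000) if len(w) else 0,end=' | ')
    print()
cv2.imwrite('pics/c1.png',np.vstack([np.hstack(out[:2]),np.hstack([out[2],out[2]*0])])[:600,:800])
```

```text
A [  4  25  77  22 748] [0.2369 0.253 ] [-0.5387 -0.8425] len 0.2801894763326264 -0.1356976237727405 0.14449185255988592
-136 9 16 | -128 14 31 | -120 24 50 | -112 22 47 | -104 23 50 | -96 22 46 | -88 25 51 | -80 24 47 | -72 23 46 | -64 24 50 | -56 22 46 | -48 23 50 | -40 23 50 | -32 24 47 | -24 25 51 | -16 23 46 | -8 25 51 | 0 23 46 | 8 23 46 | 16 25 51 | 24 23 46 | 32 24 50 | 40 23 46 | 48 26 50 | 56 25 51 | 64 26 54 | 72 27 54 | 80 25 51 | 88 26 54 | 96 17 44 | 104 12 24 | 112 12 24 | 120 13 21 | 128 13 25 | 136 9 20 | 144 1 0 | 
B [  6  17  77  37 898] [ 0.2467 -0.2652] [0.9516 0.3073] len 0.28387022284800145 -0.15180322649718184 0.13206699635081962
-152 8 12 | -144 11 15 | -136 12 16 | -128 13 18 | -120 16 25 | -112 22 31 | -104 26 37 | -96 27 38 | -88 27 38 | -80 28 40 | -72 28 40 | -64 27 38 | -56 27 38 | -48 29 40 | -40 28 40 | -32 28 38 | -24 29 40 | -16 29 40 | -8 27 38 | 0 31 40 | 8 28 39 | 16 30 39 | 24 27 38 | 32 30 39 | 40 29 39 | 48 29 38 | 56 29 37 | 64 30 39 | 72 29 39 | 80 30 39 | 88 30 39 | 96 30 39 | 104 30 39 | 112 25 34 | 120 13 17 | 128 6 11 | 
C [ 11  12  64  49 726] [ 0.4559 -0.2849] [-0.0788 -0.9969] len 0.22056452420428913 -0.1077645132401952 0.11280001096409392
-108 11 12 | -100 21 26 | -92 28 33 | -84 26 31 | -76 28 33 | -68 28 33 | -60 30 33 | -52 29 34 | -44 28 33 | -36 29 33 | -28 31 35 | -20 29 33 | -12 29 32 | -4 30 33 | 4 30 33 | 12 30 33 | 20 30 33 | 28 33 34 | 36 30 33 | 44 31 32 | 52 33 35 | 60 30 33 | 68 29 30 | 76 17 20 | 84 16 16 | 92 16 16 | 100 16 16 | 108 8 11 |
```

View pics/c1.png

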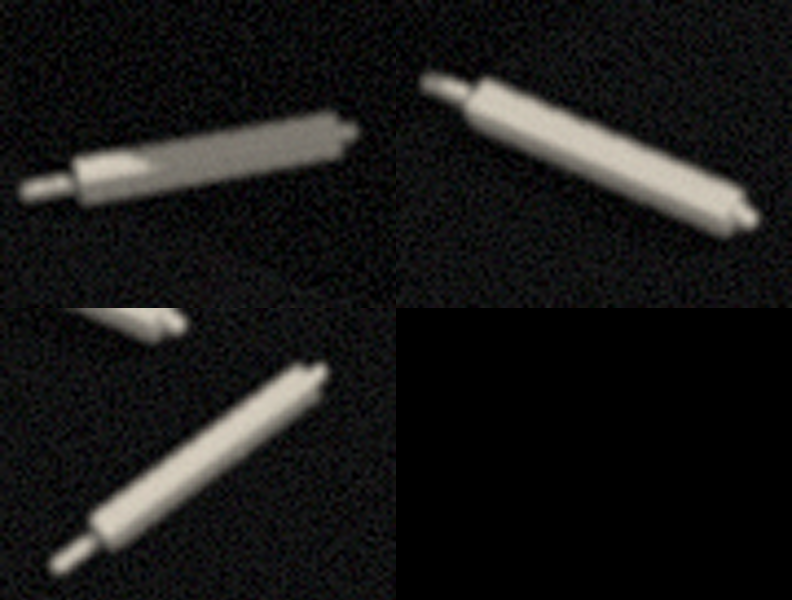

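C (158,262) measures 221 mm long overall. A and B come out near 280 mm, so they are the bigger look-alikes. The crop shows C's long pin at its lower-left end, towards world −y. I'll move over C for a closer wrist view.

```bash
python3 -m inch '[[[0,-130,-304,-1.08,100],[0,-130,-304,-1.08,100],[0,-130,-304,-1.08,100],[0,-130,-304,-1.08,100],[0,-130,-304,-1.08,100],[0,-130,-304,-1.08,100],[0,-130,-304,-1.08,100],[0,-130,-304,-1.08,100],[0,-130,-304,-1.08,100],[0,-130,-304,-1.08,100],[0,-130,-304,-1.08,100],[0,-130,-304,-1.08,100]]]'
python3 - <<'E'
from h import *
p,R,st=tool(); print(p,R,st['joint_pos'])
s=snap('wrist','w1.png'); print('cam in tool',R.T@(s['p']-p), R.T@s['R'], s['fx'])
for t in ['bar','plunger_tip','stub_tip']: find('wrist',s,t)
g=cv2.cvtColor(s['frame'],cv2.COLOR_RGB2GRAY)
E
```

```text
t: 2.35
position: [0.4567, -0.2858, 0.3039]
tcp_rot: [-38.5, 90.0, -133.1]
force: [-0.2, 0.1, -0.2]
grip_width: 0.998
[ 0.4567 -0.2858  0.3039] [[-0.0003  0.9968 -0.0797]
 [-0.0003 -0.0797 -0.9968]
 [-1.     -0.0003  0.0003]] [-33.2518  15.0516  94.3334  -0.0259  70.6192 -28.6699]
cam in tool [-0.07   -0.0011 -0.0812] [[ 0.0006 -0.3166  0.9485]
 [ 1.      0.0022  0.0001]
 [-0.0021  0.9485  0.3166]] 328.06272688456176
bar 0.9 [ 0.2699 -0.2589  0.031 ] [ 84. 150.]
bar 0.67 [ 0.4548 -0.2713  0.021 ] [260. 147.]
plunger_tip 0.72 [ 0.4467 -0.3764  0.0146] [260. 232.]
plunger_tip 0.47 [ 0.4544 -0.2697  0.0224] [259. 145.]
stub_tip 0.83 [ 0.4582 -0.2727  0.0185] [263. 147.]
stub_tip 0.72 [ 0.2696 -0.2618  0.0274] [ 87. 152.]
```

View pics/w1.png

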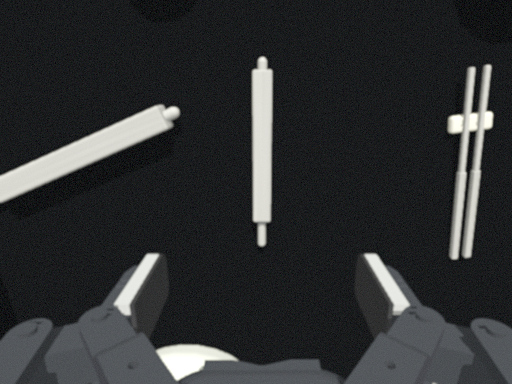

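Wrist view: bar upright at column 262, stub tip near (262,58), long pin tip near (262,245), nothing close by.

Run:
```python
from h import *
s=snap('wrist'); g=cv2.cvtColor(s['frame'],cv2.COLOR_RGB2GRAY)
c=g[40:255,235:290]; m=(c>70).astype(np.uint8)
for v in range(45,252,6):
    x=np.where(g[v,235:290]>90)[0]; print(v, (x.min()+235,x.max()+235) if len(x) else None,end=' ')
ys=np.where((g[:,255:269]>90).sum(1)>2)[0]; ys=ys[ys<255]; print(ys.min(),ys.max())
a=onplane(s,262.3,ys.min(),.010);b=onplane(s,262,ys.max(),.010); print(a,b,np.linalg.norm(a-b)); d=(b-a)/np.linalg.norm(b-a); print('dir',d,'origin',a+d*.096,b-d*.120)
```

```text
45 None 51 None 57 (np.int64(259), np.int64(265)) 63 (np.int64(257), np.int64(267)) 69 (np.int64(252), np.int64(272)) 75 (np.int64(251), np.int64(272)) 81 (np.int64(252), np.int64(272)) 87 (np.int64(252), np.int64(272)) 93 (np.int64(252), np.int64(272)) 99 (np.int64(252), np.int64(272)) 105 (np.int64(252), np.int64(272)) 111 (np.int64(252), np.int64(272)) 117 (np.int64(252), np.int64(272)) 123 (np.int64(252), np.int64(272)) 129 (np.int64(252), np.int64(271)) 135 (np.int64(252), np.int64(271)) 141 (np.int64(252), np.int64(271)) 147 (np.int64(252), np.int64(271)) 153 (np.int64(252), np.int64(271)) 159 (np.int64(252), np.int64(271)) 165 (np.int64(252), np.int64(271)) 171 (np.int64(252), np.int64(271)) 177 (np.int64(252), np.int64(271)) 183 (np.int64(252), np.int64(271)) 189 (np.int64(252), np.int64(271)) 195 (np.int64(252), np.int64(271)) 201 (np.int64(252), np.int64(271)) 207 (np.int64(252), np.int64(271)) 213 (np.int64(252), np.int64(270)) 219 (np.int64(252), np.int64(270)) 225 (np.int64(258), np.int64(265)) 231 (np.int64(257), np.int64(265)) 237 (np.int64(257), np.int64(266)) 243 (np.int64(257), np.int64(265)) 249 None 56 246
[ 0.4648 -0.1802  0.01  ] [ 0.4478 -0.3977  0.01  ] 0.21818482542362924
dir [-0.078 -0.997 -0.   ] origin [ 0.4573 -0.2759  0.01  ] [ 0.4572 -0.2781  0.01  ]
```

```bash
python3 -m inch '[[[-96,60,-472,0,100],[-96,60,-472,0,100],[-96,60,-472,0,100],[-96,60,-472,0,100],[-96,60,-472,0,100],[-96,60,-472,0,100],[-96,60,-472,0,100],[-96,60,-472,0,100],[-96,60,-472,0,100],[-96,60,-472,0,100],[-96,60,-472,0,100],[-96,60,-472,0,100]]]'
python3 - <<'E'
from h import *
p,R,st=tool(); print(p,st['tcp_rot'],st['joint_pos'])
s=snap('wrist','w2.png'); print(s['p'])
for t in ['stand','teacup','soy']: find('wrist',s,t)
E
```

```text
t: 3.6
position: [0.5543, 0.183, 0.4006]
tcp_rot: [144.8, 89.9, 50.3]
force: [-0.1, -0.5, -0.2]
grip_width: 0.998
[0.5543 0.183  0.4006] [144.8059  89.878   50.3342] [17.1141 16.6794 78.2385  0.0671 84.9801 21.58  ]
[0.5594 0.2639 0.4708]
stand 0.79 [0.5437 0.2368 0.0059] [251. 104.]
teacup 0.67 [0.5365 0.2006 0.0248] [248. 133.]
```

View pics/w2.png

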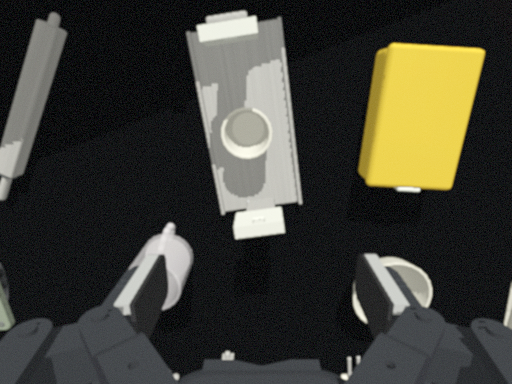

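Whole stand visible: tray corners about (187,33), (281,18), (301,203), (222,213); plates at (228,27) for +y and (259,222) for −y; the cup sits at (247,133). I'll zoom in for accurate edges.

Run:
```python
import cv2, numpy as np
g=cv2.imread('pics/w2.png')
a=cv2.resize(g[2:52,180:300],None,fx=6.6,fy=6,interpolation=cv2.INTER_CUBIC)
b=cv2.resize(g[195:245,205:325],None,fx=6.6,fy=6,interpolation=cv2.INTER_CUBIC)
cv2.imwrite('pics/c2.png',np.vstack([a,b]))
```

```text
(no output)
```

View pics/c2.png

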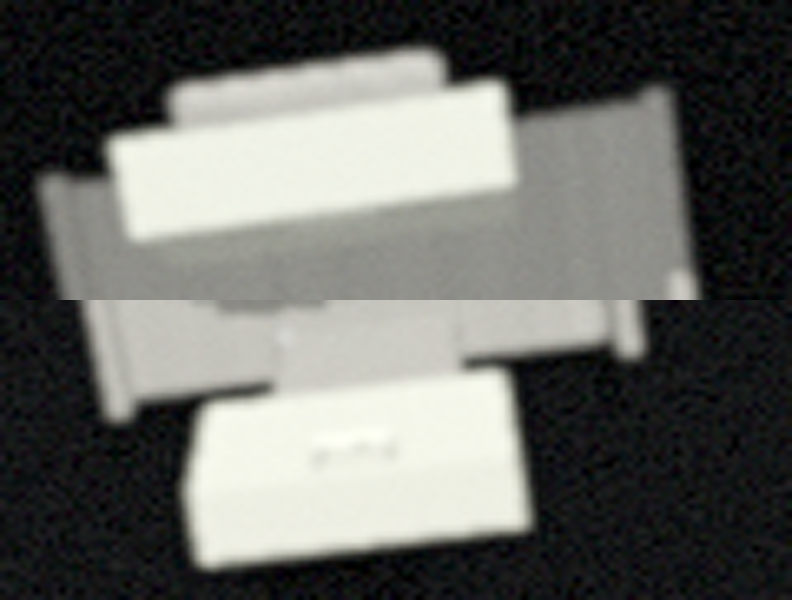

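```bash
cat > fit.py <<'E'
from h import *
from scipy.optimize import least_squares
s=dict(fx=328.06272688456176,p=np.array([0.5594,0.2639,0.4708]))
w=snap('wrist'); w['R']; s=w; print(s['p'])
F=lambda X,Y:(180+(X+.5)/6.6-.5,2+(Y+.5)/6-.5)
N=lambda X,Y:(205+(X+.5)/6.6-.5,195+(Y-300+.5)/6-.5)
# view: left of image = -x world ; (sx, y, which z)
obs=[(-.060,.125,'t',F(40,178)),(.060,.125,'t',F(672,90)),(-.060,-.125,'t',N(107,418)),(.060,-.125,'t',N(643,355)),
(-.028,.111,'f+',F(105,138)),(.028,.111,'f+',F(507,82)),(-.028,.097,'f+',F(129,241)),(.028,.097,'f+',F(517,187)),
(-.028,-.111,'n+',N(200,568)),(.028,-.111,'n+',N(532,530)),(-.028,-.097,'n+',N(184,487)),(.028,-.097,'n+',N(526,452)),
(-.028,-.097,'n-',N(203,403)),(.028,-.097,'n-',N(511,370)),(0,-.097,'n0',N(355,447))]
def model(q):
    x,y,a,f,n=q; out=[]
    for sx,sy,k,uv in obs:
        z={'t':.016,'f+':f+.012,'n+':n+.012,'n-':n-.032,'n0':n}[k]
        P=[x+np.cos(a)*sx-np.sin(a)*sy,y+np.sin(a)*sx+np.cos(a)*sy,z]
        out+=list(np.array(pix(s,P))-uv)
    return np.array(out)
r=least_squares(model,[.55,.2,0.05,.12,.12],loss='soft_l1')
print(r.x,np.degrees(r.x[2])); print(np.round(model(r.x).reshape(-1,2),1).tolist())
E
python3 fit.py
```

```text
[0.5591 0.2608 0.4695]
[0.5373 0.2061 0.0642 0.1191 0.1189] 3.6804709345078694
[[0.6, 0.2], [-0.2, -0.1], [0.9, 0.0], [-0.3, -0.0], [0.7, 0.2], [-0.7, 0.1], [0.0, -0.6], [-0.0, -0.8], [0.7, -1.2], [-1.0, -1.1], [1.0, 1.2], [-1.6, 0.7], [1.0, 0.5], [-1.4, 0.2], [-0.2, 0.5]]
```

```bash
python3 - <<'E'
t=open('fit.py').read()
t=t.replace("def model(q):","""g0=cv2.imread('pics/w2.png',0); g1=cv2.cvtColor(w['frame'],cv2.COLOR_RGB2GRAY)
n1,ok,e=cv2.calcOpticalFlowPyrLK(g0,g1,np.float32([o[3] for o in obs]).reshape(-1,1,2),None,winSize=(15,15)); n1=n1.reshape(-1,2)
print(ok.ravel(),np.round(n1-np.float32([o[3] for o in obs]),1).tolist())
obs=[(o[0],o[1],o[2],tuple(map(float,m))) for o,m in zip(obs,n1)]
def model(q):""")
open('fit.py','w').write(t)
E
python3 fit.py; python3 -c "
from h import *
print(tool())"
```

```text
[0.5591 0.26   0.4695]
[1 1 1 1 1 1 1 1 1 1 1 1 1 1 1] [[0.10000000149011612, -4.5], [0.800000011920929, -5.0], [0.800000011920929, -3.0999999046325684], [1.0, -3.200000047683716], [-0.0, -5.699999809265137], [0.6000000238418579, -6.0], [0.10000000149011612, -5.599999904632568], [0.6000000238418579, -6.0], [0.800000011920929, -3.5999999046325684], [1.0, -3.5999999046325684], [0.6000000238418579, -3.5], [1.0, -4.099999904632568], [0.5, -3.200000047683716], [1.0, -3.299999952316284], [0.8999999761581421, -3.799999952316284]]
[0.5383 0.2103 0.0656 0.1185 0.1203] 3.7588158229288133
[[0.6, 0.5], [-0.5, 0.1], [0.8, 0.0], [-0.4, -0.2], [1.0, 0.1], [-0.7, -0.0], [0.3, -0.7], [-0.1, -0.8], [0.6, -1.1], [-0.9, -1.1], [1.1, 1.2], [-1.5, 1.0], [1.1, 0.3], [-1.5, -0.0], [-0.2, 0.7]]
(array([0.5536, 0.1785, 0.3996]), array([[-0.0008,  0.9967, -0.0807],
       [-0.001 , -0.0807, -0.9967],
       [-1.    , -0.0008,  0.001 ]]), {'t': 3.9, 'joint_pos': array([16.7542, 16.5694, 78.5414, -0.0387, 84.9505, 21.3847]), 'joint_vel': array([-0.6589, -0.2676,  0.2129,  0.2169, -0.0137,  0.058 ]), 'joint_efforts': array([  0.6575, -41.0644, -25.0483,   0.0343,  -0.0137,  -0.0009]), 'position': array([0.5536, 0.1785, 0.3996]), 'tcp_rot': array([ -36.4596,   89.9276, -131.0867]), 'force': array([-0.0951, -1.0192,  0.1656]), 'ft_torque': array([-0.0419,  0.0308,  0.011 ]), 'grip_width': 1.0020250663431864})
```

Stand fit: centre about (0.538, 0.210), yaw 3.8°, sockets seen at roughly 0.119 and 0.120. I'll refine those by touch with the bar. Now to pick up the bar.

```bash
python3 -m inch '[[[180,-59,462,0,60],[180,-59,462,0,60],[180,-59,462,0,60],[180,-59,462,0,60],[180,-59,462,0,60],[180,-59,462,0,60],[180,-59,462,0,60],[180,-59,462,0,60],[180,-59,462,0,60],[180,-59,462,0,60],[180,-59,462,0,60],[180,-59,462,0,60]]]' 60
python3 - <<'E'
from h import *
p,R,st=tool(); p0=p; s=snap('wrist'); p,R,st=tool(); print(p0,p,R[:,1:].T, 'go',R.T@(np.array([.4573,-.277,.074])-p))
E
```

```text
t: 4.9
position: [0.4553, -0.2796, 0.22]
tcp_rot: [-24.6, 89.9, -119.4]
force: [1.4, -0.5, 0.1]
grip_width: 0.601
[ 0.4553 -0.2796  0.22  ] [ 0.4533 -0.285   0.2171] [[ 0.9962 -0.0865 -0.0049]
 [-0.0865 -0.9962  0.0046]] go [ 0.143   0.004  -0.0089]
```

```bash
python3 -m inch '[[[20,4,-8,0,60],[50,4,-8,0,60],[80,4,-8,0,60],[100,4,-8,0,60],[100,4,-8,0,60],[100,4,-8,0,60]]]'
python3 - <<'E'
from h import *
p,R,st=tool(); s=snap('wrist','w3.png'); p,R,st=tool(); print(p,R[:,1:].T, 'go',R.T@(np.array([.4573,-.277,.074])-p),st['joint_vel'])
g=cv2.cvtColor(s['frame'],cv2.COLOR_RGB2GRAY)
for v in range(5,384,30):
    x=np.where(g[v,180:340]>90)[0]; print(v, (x.min()+180,x.max()+180) if len(x) else None,end=' ')
E
```

```text
t: 5.45
position: [0.4563, -0.2782, 0.1167]
tcp_rot: [-62.3, 89.5, -157.4]
force: [0.7, -0.8, 1.0]
grip_width: 0.599
[ 0.4573 -0.2785  0.1179] [[ 0.9961 -0.0878 -0.0041]
 [-0.0878 -0.9961  0.0051]] go [ 0.0439  0.0001 -0.0017] [ 0.4119 -1.0865 -1.5061  0.0669 -0.1533 -0.0331]
5 None 35 None 65 (np.int64(255), np.int64(274)) 95 (np.int64(244), np.int64(285)) 125 (np.int64(245), np.int64(285)) 155 (np.int64(245), np.int64(284)) 185 (np.int64(246), np.int64(284)) 215 (np.int64(247), np.int64(283)) 245 (np.int64(189), np.int64(333)) 275 (np.int64(180), np.int64(339)) 305 (np.int64(248), np.int64(282)) 335 (np.int64(249), np.int64(334)) 365 (np.int64(215), np.int64(327))
```

```bash
python3 -m inch '[[[20,0,-2,-0.01,60],[36,0,-2,-0.01,60],[43,0,-2,-0.01,60],[43,0,-2,-0.01,60],[43,0,-2,-0.01,40],[43,0,-2,-0.01,30],[43,0,-2,-0.01,10],[43,0,-2,-0.01,10],[43,0,-2,-0.01,10],[43,0,-2,-0.01,10],[43,0,-2,-0.01,10]]]' 60
python3 - <<'E'
from h import *
p,R,st=tool(); print(p,R[:,1:].T,st['force'],st['grip_width'],st['t'])
E
```

```text
t: 6.42
position: [0.458, -0.2772, 0.0765]
tcp_rot: [-13.1, 89.6, -107.6]
force: [-0.4, -0.2, 5.9]
grip_width: 0.214
[ 0.458  -0.2772  0.0765] [[ 0.997  -0.0779 -0.0015]
 [-0.0778 -0.9969  0.0065]] [-0.4267 -0.185   5.9087] 0.21439133778857541 6.4167
```

```bash
python3 -m inch '[[[-41,0,0,0,10],[-82,0,0,0,10],[-120,5,-20,0,10],[-155,10,-55,-0.02,10],[-165,12,-95,-0.05,10],[-165,14,-135,-0.08,10],[-165,16,-175,-0.1,10],[-165,18,-215,-0.12,10],[-165,20,-255,-0.143,10],[-165,22,-295,-0.143,10],[-165,24,-330,-0.143,10],[-165,24,-340,-0.143,10]]]'
python3 - <<'E'
from h import *
s=snap('wrist','w4.png')
p,R,st=tool(); print(p,R[:,1:].T,st['force'],st['grip_width'],st['t'],'go',R.T@(np.array([.5335,.2788,.235])-p), np.degrees(np.arctan2(R[1,1],R[0,1])))
E
```

```text
t: 7.42
position: [0.509, 0.0652, 0.2396]
tcp_rot: [-14.4, 89.8, -100.5]
force: [0.5, 0.5, -1.6]
grip_width: 0.216
[0.5089 0.0648 0.2395] [[ 0.9976  0.0693 -0.0016]
 [ 0.0693 -0.9976  0.0045]] [ 0.8604  0.669  -1.187 ] 0.21568500814640557 7.4667 go [ 0.0035  0.0394 -0.2118] 3.9721658439172165
```

View pics/w4.png

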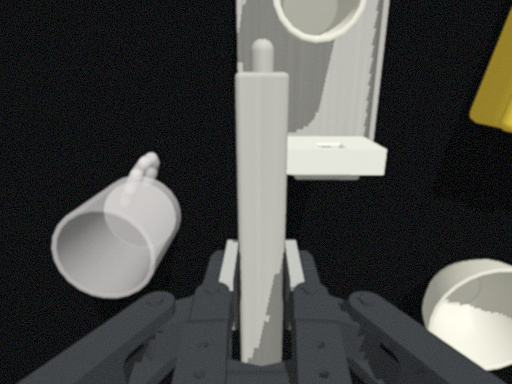

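Bar held square in the jaws (column 262, stub tip at (262,45)), near plate at (335,155). On to the +y plate.

```bash
python3 -m inch '[[[0,7,-40,0,10],[0,14,-80,0,10],[0,21,-120,0,10],[0,28,-160,0,10],[2,35,-195,0.003,10],[3,39,-212,0.003,10],[3,39,-212,0.003,10],[3,39,-212,0.003,10],[3,39,-212,0.003,10]]]'
python3 - <<'E'
from h import *
s=snap('wrist');s=snap('wrist')
p,R,st=tool(); print(p,R[:,1:].T,st['force'],st['ft_torque'],st['grip_width'],st['t'],'err',R.T@(np.array([.5335,.2788,.235])-p))
E
```

```text
t: 8.22
position: [0.533, 0.2772, 0.2352]
tcp_rot: [-23.5, 89.6, -109.8]
force: [0.8, -0.4, -0.8]
grip_width: 0.22
[0.5331 0.2771 0.2356] [[ 0.9979  0.0645 -0.002 ]
 [ 0.0645 -0.9979  0.0053]] [-0.0124  0.8334 -0.9779] [ 0.0044  0.0314 -0.0194] 0.21695525365084178 8.3167 err [ 0.0006  0.0005 -0.0017]
```

```bash
cat > ok.py <<'E'
import sys
from bench import sensors
st=sensors.state(); f=st['force']; print('z %.4f y %.4f F'%(st['position'][2],st['position'][1]),[round(float(x),1) for x in f])
sys.exit(0 if f[2]<float(sys.argv[1]) else 1)
E
python3 -m inch '[[[8,0,0,0,10],[13,0,0,0,10],[13,0,0,0,10],[13,0,0,0,10]]]' | tail -3; python3 ok.py 2 && 
python3 -m inch '[[[2,0,0,0,10],[2,0,0,0,10]]]' >/dev/null && python3 ok.py 2 &&
python3 -m inch '[[[2,0,0,0,10],[2,0,0,0,10]]]' >/dev/null && python3 ok.py 2 &&
python3 -m inch '[[[2,0,0,0,10],[2,0,0,0,10]]]' >/dev/null && python3 ok.py 2 &&
python3 -m inch '[[[2,0,0,0,10],[2,0,0,0,10]]]' >/dev/null && python3 ok.py 2 &&
python3 -m inch '[[[2,0,0,0,10],[2,0,0,0,10]]]' >/dev/null && python3 ok.py 2 &&
python3 -m inch '[[[2,0,0,0,10],[2,0,0,0,10]]]' >/dev/null && python3 ok.py 2
```

```text
tcp_rot: [-29.6, 89.6, -116.0]
force: [0.2, -0.2, -0.7]
grip_width: 0.216
z 0.2219 y 0.2764 F [0.2, -0.2, -0.7]
z 0.2196 y 0.2762 F [-0.3, 0.5, -2.0]
z 0.2172 y 0.2762 F [-0.7, -0.3, -2.0]
z 0.2148 y 0.2762 F [0.8, -0.3, -2.4]
z 0.2123 y 0.2761 F [-0.5, 0.1, -1.2]
z 0.2099 y 0.2760 F [-0.6, -0.6, -1.9]
z 0.2074 y 0.2759 F [0.1, 0.2, -1.6]
```

```bash
python3 -m inch '[[[1,0,0,0,10],[1,0,0,0,10]]]' >/dev/null && python3 ok.py 1.5 &&
python3 -m inch '[[[1,0,0,0,10],[1,0,0,0,10]]]' >/dev/null && python3 ok.py 1.5 &&
python3 -m inch '[[[1,0,0,0,10],[1,0,0,0,10]]]' >/dev/null && python3 ok.py 1.5 &&
python3 -m inch '[[[1,0,0,0,10],[1,0,0,0,10]]]' >/dev/null && python3 ok.py 1.5 &&
python3 -m inch '[[[1,0,0,0,10],[1,0,0,0,10]]]' >/dev/null && python3 ok.py 1.5 &&
python3 -m inch '[[[1,0,0,0,10],[1,0,0,0,10]]]' >/dev/null && python3 ok.py 1.5 &&
python3 -m inch '[[[1,0,0,0,10],[1,0,0,0,10]]]' >/dev/null && python3 ok.py 1.5
```

```text
z 0.2062 y 0.2759 F [-0.2, 0.7, -2.2]
z 0.2050 y 0.2758 F [-0.1, -0.0, -1.1]
z 0.2038 y 0.2758 F [0.0, -0.2, -1.7]
z 0.2034 y 0.2757 F [-0.4, -0.5, 2.4]
```

```bash
python3 -m inch '[[[-10,0,0,0,10],[-16,0,20,0,10],[-16,0,60,0,10],[-16,0,100,0,10],[-16,0,135,0,10],[-16,0,135,0,10],[-14,0,135,0,10],[-12,0,135,0,10]]]' | tail -3
python3 - <<'E'
from h import *
p,R,st=tool(); print(p,R[:,1:].T,st['force'],st['grip_width'],st['t'],'err',R.T@(np.array([.5425,.1412,.2185])-p))
E
```

```text
tcp_rot: [-43.2, 89.5, -129.6]
force: [-0.6, 0.3, -1.6]
grip_width: 0.215
[0.5407 0.1414 0.2169] [[ 0.998   0.0633 -0.0065]
 [ 0.0634 -0.998   0.0069]] [-0.6454  0.3095 -1.6289] 0.21474604575167552 10.9833 err [-0.0016  0.0018  0.0003]
```

```bash
python3 -m inch '[[[1,2,0,0,10],[1,2,0,0,10]]]' >/dev/null && python3 ok.py 1.5 &&
python3 -m inch '[[[1,0,0,0,10],[1,0,0,0,10]]]' >/dev/null && python3 ok.py 1.5 &&
python3 -m inch '[[[1,0,0,0,10],[1,0,0,0,10]]]' >/dev/null && python3 ok.py 1.5 &&
python3 -m inch '[[[1,0,0,0,10],[1,0,0,0,10]]]' >/dev/null && python3 ok.py 1.5 &&
python3 -m inch '[[[1,0,0,0,10],[1,0,0,0,10]]]' >/dev/null && python3 ok.py 1.5 &&
python3 -m inch '[[[1,0,0,0,10],[1,0,0,0,10]]]' >/dev/null && python3 ok.py 1.5 &&
python3 -m inch '[[[1,0,0,0,10],[1,0,0,0,10]]]' >/dev/null && python3 ok.py 1.5 &&
python3 -m inch '[[[1,0,0,0,10],[1,0,0,0,10]]]' >/dev/null && python3 ok.py 1.5 &&
python3 -m inch '[[[1,0,0,0,10],[1,0,0,0,10]]]' >/dev/null && python3 ok.py 1.5 &&
python3 -m inch '[[[1,0,0,0,10],[1,0,0,0,10]]]' >/dev/null && python3 ok.py 1.5 &&
python3 -m inch '[[[1,0,0,0,10],[1,0,0,0,10]]]' >/dev/null && python3 ok.py 1.5 &&
python3 -m inch '[[[1,0,0,0,10],[1,0,0,0,10]]]' >/dev/null && python3 ok.py 1.5 &&
python3 -m inch '[[[1,0,0,0,10],[1,0,0,0,10]]]' >/dev/null && python3 ok.py 1.5 &&
python3 -m inch '[[[1,0,0,0,10],[1,0,0,0,10]]]' >/dev/null && python3 ok.py 1.5
```

```text
z 0.2156 y 0.1427 F [-0.4, -0.0, -1.8]
z 0.2143 y 0.1437 F [0.2, -0.1, -1.1]
z 0.2130 y 0.1442 F [0.1, 0.3, -1.3]
z 0.2118 y 0.1443 F [-0.1, 0.4, -1.4]
z 0.2106 y 0.1443 F [0.2, -0.0, -2.6]
z 0.2096 y 0.1442 F [-0.2, 1.3, -1.0]
z 0.2094 y 0.1443 F [-1.9, 0.3, 2.9]
```

Contacts felt at TCP z 0.2035 (+y) and 0.2096 (−y), so the sockets are at TCP 0.1815 and 0.1875: 6 mm apart, which takes about 1.6° of bar tilt. I'll tilt the bar in the pads by pressing its long pin gently on the −y plate's top.

```bash
python3 -m inch '[[[-5,0,0,0,10],[-5,0,-20,0,10],[-5,0,-50,0,10],[-5,0,-61,0,10],[-4,0,-61,0,10],[-2,0,-61,0,10],[-1,0,-61,0,10],[0,0,-61,0,10]]]' 40 | tail -3
python3 - <<'E'
from h import *
p,R,st=tool(); print(p,R[:,1:].T,st['force'],st['grip_width'],st['t'])
c,sn=np.cos(.0656),np.sin(.0656); d=p[:2]-[.538,.210]; print('stand xy',c*d[0]+sn*d[1],-sn*d[0]+c*d[1])
E
```

```text
tcp_rot: [-49.0, 89.4, -135.2]
force: [-0.3, 0.7, -1.8]
grip_width: 0.215
[0.5383 0.2042 0.2086] [[ 0.9978  0.0662 -0.0082]
 [ 0.0663 -0.9978  0.0071]] [-0.2583  0.731  -1.794 ] 0.21513240994466173 12.8167
stand xy -6.427591863467601e-05 -0.005838524565766072
```

```bash
python3 -m inch '[[[2,0,0,0,10],[2,0,0,0,10]]]' >/dev/null && python3 ok.py 1.5 &&
python3 -m inch '[[[1,0,0,0,10],[1,0,0,0,10]]]' >/dev/null && python3 ok.py 1.5 &&
python3 -m inch '[[[1,0,0,0,10],[1,0,0,0,10]]]' >/dev/null && python3 ok.py 1.0 &&
python3 -m inch '[[[1,0,0,0,10],[1,0,0,0,10]]]' >/dev/null && python3 ok.py 1.0 &&
python3 -m inch '[[[1,0,0,0,10],[1,0,0,0,10]]]' >/dev/null && python3 ok.py 1.0 &&
python3 -m inch '[[[1,0,0,0,10],[1,0,0,0,10]]]' >/dev/null && python3 ok.py 1.0 &&
python3 -m inch '[[[1,0,0,0,10],[1,0,0,0,10]]]' >/dev/null && python3 ok.py 1.0
```

```text
z 0.2061 y 0.2032 F [-0.3, -0.8, -1.0]
z 0.2048 y 0.2027 F [-0.6, -0.0, -1.6]
z 0.2038 y 0.2025 F [-0.8, -1.0, -1.1]
z 0.2030 y 0.2026 F [-0.2, 0.6, 0.8]
z 0.2024 y 0.2026 F [-1.1, -0.4, 3.2]
```

```bash
python3 -m inch '[[[1,0,0,0,10],[1,0,0,0,10]]]' >/dev/null && python3 ok.py 9 &&
python3 -m inch '[[[1,0,0,0,10],[1,0,0,0,10]]]' >/dev/null && python3 ok.py 9 &&
python3 -m inch '[[[1,0,0,0,10],[1,0,0,0,10]]]' >/dev/null && python3 ok.py 9;
python3 -m inch '[[[-2,0,0,0,10],[-4,0,0,0,10],[-4,0,0,0,10]]]' >/dev/null ; python3 ok.py 9 
python3 -c "
from h import *
print(tool()[1])"
```

```text
z 0.2018 y 0.2026 F [-1.3, 0.5, 4.3]
z 0.2013 y 0.2027 F [-1.3, -0.0, 6.1]
z 0.2008 y 0.2028 F [-1.9, 0.3, 4.7]
z 0.2046 y 0.2029 F [-0.4, -0.3, -1.1]
[[-0.0067  0.9979  0.065 ]
 [-0.0083  0.0649 -0.9979]
 [-0.9999 -0.0072  0.0079]]
```

```bash
python3 -m inch '[[[1,0,0,0,10],[1,0,0,0,10]]]' >/dev/null && python3 ok.py 1.0 &&
python3 -m inch '[[[1,0,0,0,10],[1,0,0,0,10]]]' >/dev/null && python3 ok.py 1.0 &&
python3 -m inch '[[[1,0,0,0,10],[1,0,0,0,10]]]' >/dev/null && python3 ok.py 1.0 &&
python3 -m inch '[[[1,0,0,0,10],[1,0,0,0,10]]]' >/dev/null && python3 ok.py 1.0 &&
python3 -m inch '[[[1,0,0,0,10],[1,0,0,0,10]]]' >/dev/null && python3 ok.py 1.0
```

```text
z 0.2030 y 0.2028 F [0.0, -0.2, -0.7]
z 0.2019 y 0.2028 F [-0.9, 0.1, 1.4]
```

```bash
python3 -m inch '[[[1,0,0,0,10],[2,0,0,0,10],[2.5,0,0,0,10],[2.5,0,0,0,10]]]' >/dev/null ; python3 ok.py 9 
python3 -m inch '[[[-2,0,0,0,10],[-4,0,0,0,10],[-3,0,0,0,10]]]' >/dev/null ; python3 ok.py 1 &&
python3 -m inch '[[[1,0,0,0,10],[1,0,0,0,10]]]' >/dev/null && python3 ok.py 1.0 &&
python3 -m inch '[[[1,0,0,0,10],[1,0,0,0,10]]]' >/dev/null && python3 ok.py 1.0 &&
python3 -m inch '[[[1,0,0,0,10],[1,0,0,0,10]]]' >/dev/null && python3 ok.py 1.0 &&
python3 -m inch '[[[1,0,0,0,10],[1,0,0,0,10]]]' >/dev/null && python3 ok.py 1.0
```

```text
z 0.2003 y 0.2029 F [-1.8, 1.1, 6.6]
z 0.2034 y 0.2030 F [-0.3, -0.1, -0.4]
z 0.2021 y 0.2029 F [-0.2, 0.6, 0.9]
z 0.2012 y 0.2030 F [-1.5, 0.7, 3.7]
```

```bash
python3 -m inch '[[[1,0,0,0,10],[2,0,0,0,10],[3,0,0,0,10],[3.5,0,0,0,10],[3.5,0,0,0,10]]]' >/dev/null ; python3 ok.py 9 
python3 -m inch '[[[-2,0,0,0,10],[-4,0,0,0,10],[-4,0,0,0,10]]]' >/dev/null ; python3 ok.py 1 &&
python3 -m inch '[[[1,0,0,0,10],[1,0,0,0,10]]]' >/dev/null && python3 ok.py 1.0 &&
python3 -m inch '[[[1,0,0,0,10],[1,0,0,0,10]]]' >/dev/null && python3 ok.py 1.0 &&
python3 -m inch '[[[1,0,0,0,10],[1,0,0,0,10]]]' >/dev/null && python3 ok.py 1.0 &&
python3 -m inch '[[[1,0,0,0,10],[1,0,0,0,10]]]' >/dev/null && python3 ok.py 1.0; python3 -c "
from h import *
p,R,st=tool();print(p,R,st['t'],st['grip_width'])"
```

```text
z 0.1983 y 0.2033 F [-2.0, 2.5, 6.1]
z 0.2022 y 0.2033 F [0.0, -1.0, -1.2]
z 0.2005 y 0.2031 F [-0.6, -0.1, -1.4]
z 0.1995 y 0.2031 F [-0.6, 1.0, 0.9]
z 0.1988 y 0.2031 F [-0.4, 0.5, 4.3]
[0.5388 0.2031 0.1988] [[-0.0056  0.9979  0.0651]
 [-0.008   0.0651 -0.9978]
 [-1.     -0.0061  0.0076]] 16.8167 0.2151828597774161
```

The tilt went a bit too far (about 2.5°, 1.6° needed). Better: rest both pins on both plate tops, which have the same offset as the sockets, and regrip there so the bar takes exactly that slope.

```bash
python3 -m inch '[[[-6,0,0,0,10],[-7,0,-5,0,10],[-7,0,-15,0,10],[-6,0,-15,0,10],[-4,0,-15,0,10],[-4,0,-15,0,10]]]' | tail -3; python3 ok.py 1 &&
python3 -m inch '[[[1,0,0,0,10],[1,0,0,0,10]]]' >/dev/null && python3 ok.py 1.0 &&
python3 -m inch '[[[1,0,0,0,10],[1,0,0,0,10]]]' >/dev/null && python3 ok.py 3 &&
python3 -m inch '[[[1,0,0,0,10],[1,0,0,0,10]]]' >/dev/null && python3 ok.py 5 &&
python3 -m inch '[[[1,0,0,0,10],[1,0,0,0,10]]]' >/dev/null && python3 ok.py 5 &&
python3 -m inch '[[[1,0,0,0,10],[1,0,0,0,10]]]' >/dev/null && python3 ok.py 5
```

```text
tcp_rot: [-42.8, 89.4, -129.1]
force: [0.5, -0.3, -1.7]
grip_width: 0.211
z 0.2018 y 0.2183 F [0.5, -0.3, -1.7]
z 0.2007 y 0.2182 F [-0.8, -0.6, 0.5]
z 0.2004 y 0.2182 F [-0.6, -0.3, 3.3]
```

```bash
python3 -m inch '[[[1,0,0,0,10],[1,0,0,0,10]]]' >/dev/null && python3 ok.py 8 &&
python3 -m inch '[[[1,0,0,0,10],[1,0,0,0,10]]]' >/dev/null && python3 ok.py 8 &&
python3 -m inch '[[[1,0,0,0,10],[1,0,0,0,10]]]' >/dev/null && python3 ok.py 8 
python3 -m inch '[[[0,0,0,0,25],[0,0,0,0,25],[0,0,0,0,25]]]' | tail -1; python3 ok.py 8; python3 -m inch '[[[0,0,0,0,10],[0,0,0,0,10],[0,0,0,0,10],[0,0,0,0,10]]]' 40 | tail -1; python3 ok.py 8
python3 -c "
from h import *
s=snap('wrist','w5.png');p,R,st=tool();print(p,R,st['t'],st['grip_width'])"
```

```text
z 0.2004 y 0.2181 F [-2.1, -0.8, 5.6]
z 0.2004 y 0.2181 F [-2.3, -0.7, 6.4]
z 0.2003 y 0.2180 F [-2.2, -1.2, 6.7]
grip_width: 0.247
z 0.2002 y 0.2180 F [0.6, 0.8, 0.2]
grip_width: 0.221
z 0.2002 y 0.2179 F [0.9, 0.1, 1.7]
[0.5376 0.218  0.2002] [[-0.0045  0.9979  0.0649]
 [-0.0068  0.0649 -0.9979]
 [-1.     -0.0049  0.0065]] 18.7833 0.22559258975094287
```

View pics/w5.png

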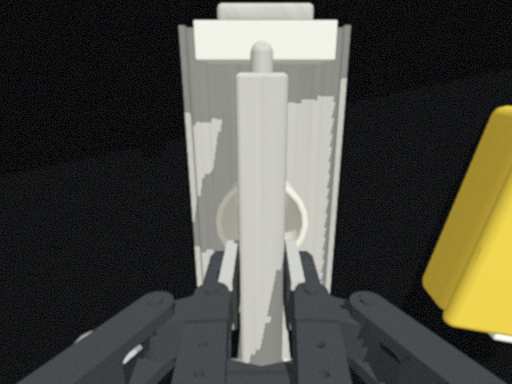

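Stub pin at (262,40) resting on the +y plate (columns 193–338, centre 265.5): yaw is fine, but the bar sits 1.3 mm to −x of the stand's mid plane, which corrects my stand estimate. Now raise, yaw 13° and place the long pin in front of the −y socket.

```bash
cat > sf.py <<'E'
import sys
from h import *
S=np.array([.5393,.210]); A=.0656
tx,ty,tz,tyaw=map(float,sys.argv[1:5])
p,R,st=tool(); c,s=np.cos(A),np.sin(A); d=p[:2]-S
yaw=np.degrees(np.arctan2(R[1,1],R[0,1])-A)
print('stand x %.1f y %.1f mm z %.4f yaw %.2f F %s t %.2f g %.3f'%(1e3*(c*d[0]+s*d[1]),1e3*(-s*d[0]+c*d[1]),p[2],yaw,np.round(st['force'],1),st['t'],st['grip_width']))
W=np.r_[S+[c*tx/1e3-s*ty/1e3,s*tx/1e3+c*ty/1e3],tz]
print('go mm',np.round(1e3*R.T@(W-p),1),'roll',round(-np.radians(tyaw-yaw),3))
E
python3 -m inch '[[[-12,0,0,0,10],[-25,-2,-2,0,10],[-25,-10,-8,-0.08,10],[-25,-20,-15,-0.18,10],[-25,-26,-20,-0.227,10],[-25,-26,-20,-0.227,10],[-25,-26,-20,-0.227,10],[-25,-26,-20,-0.227,10]]]' 60 | tail -1; python3 sf.py -27 28 .1835 13
```

```text
grip_width: 0.216
stand x -26.8 y 28.1 mm z 0.2249 yaw 12.91 F [ 0.5  0.4 -1.2] t 19.45 g 0.216
go mm [41.4  0.1 -0.2] roll -0.002
```

```bash
python3 -m inch '[[[8,0,0,0,10],[16,0,0,0,10],[24,0,0,0,10],[24,0,0,0,10]]]' | tail -1; python3 ok.py 2 && python3 -m inch '[[[6,0,0,0,10],[12,0,0,0,10],[16,0,0,0,10],[16,0,0,0,10],[16,0,0,0,10]]]' | tail -1;  python3 sf.py -27 28 .1835 13
```

```text
grip_width: 0.215
z 0.1983 y 0.2353 F [-0.4, -0.7, -2.8]
grip_width: 0.215
stand x -28.1 y 27.1 mm z 0.1821 yaw 12.88 F [ 0.1 -0.1 -1.6] t 20.20 g 0.215
go mm [-1.4  1.3 -0.6] roll -0.002
```

```bash
python3 -m inch '[[[-1.4,1.3,-0.6,0,10],[-1.4,1.3,-0.6,0,10],[-1.4,0.6,2.5,0,10],[-1.4,-0.1,5.5,0,10],[-1.4,-0.8,8.5,0,10],[-1.4,-0.8,8.5,0,10]]]' | tail -1; python3 sf.py -27 16 .1835 13; python3 -m inch '[[[0,-0.5,2,0,10],[0,-0.5,2,0,10]]]' >/dev/null; python3 ok.py 5; python3 -m inch '[[[0,-0.5,2,0,10],[0,-0.5,2,0,10]]]' >/dev/null; python3 ok.py 5; python3 sf.py -27 13 .1835 13
```

```text
grip_width: 0.215
stand x -27.0 y 17.9 mm z 0.1836 yaw 12.85 F [-0.3  0.7 -1.4] t 20.70 g 0.215
go mm [ 0.2 -0.4  1.9] roll -0.003
z 0.1837 y 0.2236 F [1.1, 0.5, -1.7]
z 0.1839 y 0.2212 F [0.7, -0.9, -1.8]
stand x -26.8 y 13.0 mm z 0.1839 yaw 12.85 F [ 0.7 -0.9 -1.8] t 21.03 g 0.215
go mm [ 0.4 -0.2 -0. ] roll -0.003
```

No force with the tip about 8 mm past the plate face, so the pin is in the socket. Now squeeze along the bar.

```bash
python3 -m inch '[[[0,0,3,0,10],[0,0,3,0,10]]]' >/dev/null; python3 sf.py -22.9 -5 .1838 13;  python3 -m inch '[[[0,0,3,0,10],[0,0,3,0,10]]]' >/dev/null; python3 sf.py -22.9 -5 .1838 13;python3 -m inch '[[[0,0,3,0,10],[0,0,3,0,10]]]' >/dev/null; python3 sf.py -22.9 -5 .1838 13
```

```text
stand x -26.0 y 10.4 mm z 0.1840 yaw 12.81 F [-0.5  3.9 -1.1] t 21.20 g 0.221
go mm [ 0.3 -0.4 15.7] roll -0.003
stand x -25.4 y 7.7 mm z 0.1841 yaw 12.79 F [-0.2  4.3 -0.5] t 21.37 g 0.213
go mm [ 0.3 -0.4 12.9] roll -0.004
stand x -24.7 y 4.9 mm z 0.1842 yaw 12.77 F [-1.3  5.2 -0.9] t 21.53 g 0.216
go mm [ 0.4 -0.4 10. ] roll -0.004
```

```bash
python3 -m inch '[[[0.3,0,3,0,10],[0.3,-0.2,6,0,10],[0.3,-0.4,9,0,10],[0.3,-0.4,10,0,10],[0.3,-0.4,10.5,0,10],[0.3,-0.4,10.5,0,10]]]' >/dev/null; python3 sf.py 0 -2.5 .1838 0
```

```text
stand x -22.6 y -4.6 mm z 0.1843 yaw 12.73 F [-1.4  7.  -0.8] t 22.03 g 0.217
go mm [ 0.3 22.5  2.9] roll 0.222
```

```bash
python3 -m inch '[[[0.1,4,0.5,0.037,10],[0.1,8,1,0.074,10],[0.2,11.5,1.5,0.111,10],[0.2,11.5,1.5,0.111,10]]]' >/dev/null; python3 sf.py 0 -2.5 .1838 0
```

```text
stand x -10.8 y -2.5 mm z 0.1842 yaw 6.23 F [-2.8  6.7 -0.6] t 22.37 g 0.213
go mm [ 0.3 10.7  1.1] roll 0.109
```

```bash
python3 -c "
from h import *
s=snap('wrist','w6.png')"
```

```text
(no output)
```

View pics/w6.png

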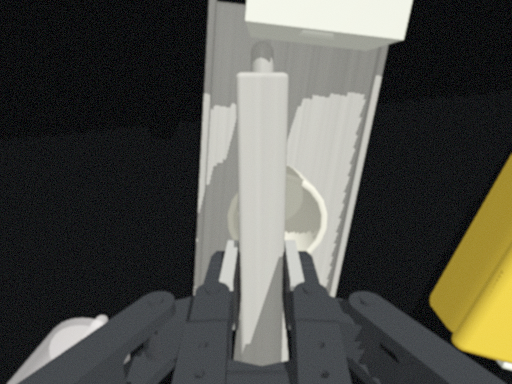

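Stub tip (262,42) clears the +y plate's inner face; the socket mouth shows at (318,33). Finish the swing.

```bash
python3 -m inch '[[[0.2,3.5,0.4,0.036,10],[0.3,7,0.8,0.072,10],[0.3,10.7,1.1,0.109,10],[0.3,10.7,1.1,0.109,10],[0.3,10.7,1.1,0.109,10]]]' >/dev/null; python3 sf.py 0 2 .1838 0
python3 -c "
from h import *
s=snap('wrist','w7.png')"
```

```text
stand x 0.1 y -1.5 mm z 0.1842 yaw 0.01 F [-0.5  7.3  1.2] t 22.83 g 0.216
go mm [ 0.4 -0.1 -3.5] roll 0.0
```

View pics/w7.png

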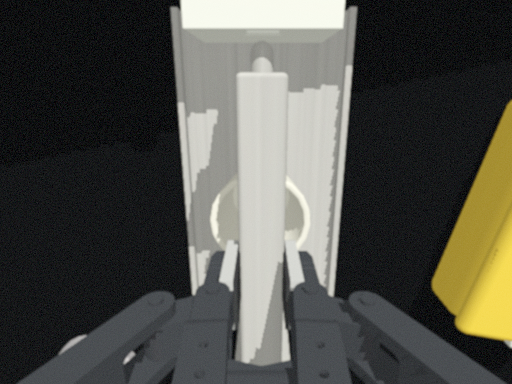

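Stub (262,45) is in line with the socket (263,32). Let it spring out in small steps.

```bash
for i in 1; do python3 -m inch '[[[0.2,0,-2,0,10],[0.4,0,-3.5,0,10],[0.4,0,-3.5,0,10]]]' >/dev/null; python3 sf.py 0 10 .1837 0; python3 -m inch '[[[0,0,-3,0,10],[0,0,-3,0,10]]]' >/dev/null; python3 sf.py 0 10 .1837 0; done
```

```text
stand x 0.1 y 3.0 mm z 0.1842 yaw -0.00 F [-1.3  5.4  0.6] t 23.13 g 0.214
go mm [ 0.5 -0.1 -7. ] roll -0.0
stand x 0.2 y 6.9 mm z 0.1845 yaw -0.02 F [-0.9  5.  -0.8] t 23.30 g 0.215
go mm [ 0.8 -0.2 -3.1] roll -0.0
```

```bash
python3 -m inch '[[[0.4,0,-1.5,0,10],[0.6,0,-2.5,0,10],[0.6,0,-2.5,0,10]]]' >/dev/null; python3 sf.py 0 10 .1837 0; python3 -m inch '[[[0,0,-1.5,0,10],[0,0,-1.5,0,10]]]' >/dev/null; python3 sf.py 0 10 .1837 0
```

```text
stand x 0.2 y 9.3 mm z 0.1841 yaw -0.01 F [-2.2  2.6  1.8] t 23.55 g 0.213
go mm [ 0.4 -0.2 -0.7] roll -0.0
stand x 0.2 y 9.9 mm z 0.1841 yaw 0.01 F [-0.1 -1.7  1.3] t 23.72 g 0.212
go mm [ 0.4 -0.2 -0.1] roll 0.0
```

The stub has bottomed in its socket: the force fell from 5.0 N to −1.7 N within 3 mm. Release gently and back out upward.

```bash
python3 -m inch '[[[0,0,0.3,0,24],[0,0,0.3,0,30],[0,0,0.3,0,45],[0,0,0.3,0,45],[0,0,0.3,0,45],[0,0,0.3,0,45]]]' | tail -2; python3 -m inch '[[[-15,0,0,0,45],[-40,0,0,0,45],[-75,0,0,0,45],[-110,0,0,0,45],[-140,0,0,0,45],[-140,0,0,0,45],[-140,0,0,0,45]]]' | tail -2
python3 - <<'E'
from h import *
s=snap('wrist','w8.png')
for n in ['scene','side']:
    q=snap(n,n+'9.png')
    for t in ['bar','teacup','soy','bowl','measure','bento','stand']: find(n,q,t,2)
g=cv2.imread('pics/side9.png')[170:290,180:310]; a=cv2.imread('pics/w8.png')
cv2.imwrite('pics/end.png',np.hstack([cv2.resize(a,(460,345)),cv2.resize(g,(340,345),interpolation=cv2.INTER_CUBIC)]))
E
```

```text
force: [-0.2, -0.9, -0.4]
grip_width: 0.451
force: [-0.8, -0.5, -0.3]
grip_width: 0.451
bar 0.83 [0.5435 0.2117 0.1231] [294. 157.]
bar 0.69 [0.2467 0.2498 0.0245] [235. 123.]
teacup 0.85 [0.5435 0.208  0.0391] [291. 174.]
soy 0.86 [0.4897 0.4386 0.0781] [324. 119.]
bowl 0.94 [ 0.7227 -0.0378  0.0275] [283. 260.]
measure 0.74 [0.3954 0.0147 0.0543] [216. 181.]
bento 0.73 [0.7613 0.1828 0.0562] [342. 215.]
stand 0.63 [0.5609 0.1824 0.0087] [290. 187.]
bar 0.96 [ 0.2535 -0.2612  0.0193] [333. 164.]
bar 0.81 [0.5423 0.2231 0.1255] [231. 223.]
teacup 0.49 [0.5285 0.1962 0.0516] [238. 236.]
soy 0.68 [0.476  0.4701 0.0949] [238. 313.]
soy 0.4 [0.3933 0.0353 0.0575] [290. 203.]
bowl 0.83 [ 0.7381 -0.0747  0.0369] [193. 177.]
measure 0.89 [0.3928 0.0379 0.054 ] [290. 205.]
bento 0.63 [0.7485 0.2257 0.0589] [160. 233.]
stand 0.56 [0.5318 0.2711 0.0098] [232. 266.]
```

View pics/end.png

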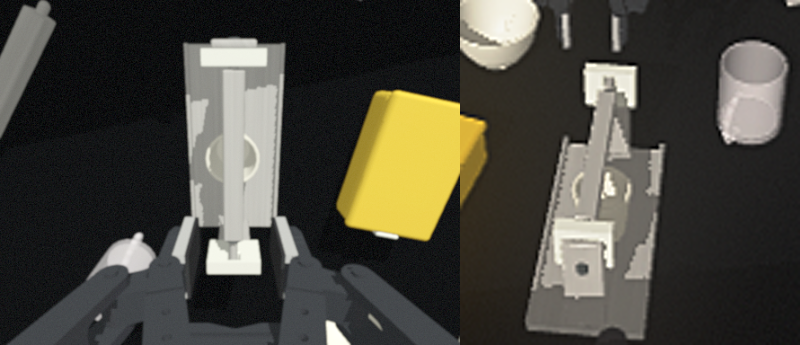

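The bar spans both plates with its pins in. The +y barrel end is next to its plate, the long pin enters the −y plate, and the gripper is clear.

```bash
python3 -c "
from bench import *
print(job_done())"
```

```text
the job is handed in; nothing more can be done
None
```

The bar is back in the stand and the job is handed in, at about 25 s on the robot's clock. The hand-in gives no verdict, so I judged the result from forces and pictures only.

- **Bar choice:** I took the bar measuring about 218 mm overall in the close view. The other two came out near 280 mm.
- **Heights:** I felt both plate tops with the bar. The sockets are about 6 mm apart in height, with the −y one higher. My first tilt of the bar in the grip overshot (about 2.5° against the 1.6° needed). I corrected it by resting both pins on the plate tops and regripping there.
- **Insertion:** The sprung pin went into the −y socket with the bar yawed 13°. I squeezed it in by about 17 mm, judged from the tool's travel and a spring force of 7 N. Then I swung the bar straight and let the stub spring into the +y socket.

**Last checks:**
- **Seating:** The force fell from 5 N to about −2 N as the stub reached the bottom of its socket. The last pictures show the bar spanning both plates with the gripper clear of it. I did not measure how deep the pins sit from a picture.
- **Forces:** The highest force I read at the wrist was about 7 N, well under the 30 N limit.
- **Bystanders:** The soy bottle, bowl, measure and bento were found within about 5 mm of their starting places. The two cameras put the teacup about 4 and 14 mm from where it was first seen; the bar now partly hides it, and the robot did not touch it. I did not look for the chopsticks and spoon again at the end.
- **Disagreement:** My first picture estimate of the stand was off by about 1.3 mm in x, and up to 3–4 mm in the height of the +y socket. I used the closer wrist picture and the felt heights instead.

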